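# Slide a thin strap template over the slab's edge and lay it on the drying rack

### The arm

A 7-joint arm with a two-finger parallel gripper is mounted at the origin on a cart in front of the work surface, level with it; the furniture and walls round the work are solid. World frame = base frame: x ahead of the robot, y to its left, z up, the work surface at z = 0. Lengths are in m, angles in rad, forces in N, time in s.
With the tool pointing down it reaches from about 0.4 to 0.85 m from the base axis. Payload 4.5 kg.
Tool frame: the origin (TCP) lies on the mounting face of the last link; the fingertips stand 173 mm ahead of it and the grasp point (between the pads) lies 155 mm ahead of it; z points along the fingers, y is the line along which they close (so a half turn about z gives the same grasp; the last joint's range is limited). The gripper opens to 85 mm and grips with 20 to 120 N. Pads are 22 mm wide; open, the fingers measure 114 mm over their backs; the gripper's body (76 mm by 85 mm) begins 54 mm behind the grasp point. The pads swing forward as they close: fully open they stand 13 mm farther back than shut.
Start: joints at [1.355, 0.689, -0.195, 1.565, 0.157, 0.902, -0.215], TCP at [0.155, -0.606, 0.405] pointing down, gripper open.
Joint ranges: [-3.01, 3.01], [-0.46, 2.08], [-1.47, 1.51], [0.13, 2.56], [-1, 4.14], [0.04, 2.09], [-2.66, 2.66]. Speed limits (rad/s): [2.57, 2.57, 3.14, 3.14, 3.14, 3.14, 3.14].

### API

Orientations are given as a rotation vector (axis times angle).
In Python, from station import robot, camera, get_calibration gives the robot as it stands. The module is installed in compiled form; this text tells all that it offers.
- The arm moves only by the tool send_rows, never from a script. Its argument "moves" is a list of rows, each a list of 6 numbers: the shift along the tool's x, y, z each as a share of 0.2 m, from -1 to 1, then the turn, a rotation vector about the tool's x, y, z each as a share of pi/4 rad, from -1 to 1. In form: [[tx, ty, tz, rx, ry, rz], ...]. A call has 1 to 12 rows; each row is the pose to reach, as a shift and turn from the pose commanded when the call began, along the tool's axes at that moment; what a row does not reach only later rows make up. A row lasts 1/8 s, in which the tool goes at most 62.5 mm and 10.7 degrees, less where a joint would pass 70% of its speed; a pose out of reach is approached as far as the arm can. A call with a number of a shift or a turn outside -1 to 1 is refused whole. A call with a gripper value outside its range is refused whole. "jaw" is the opening, from -1 (shut) to 1 (fully open), set as the call begins (left out, the last holds). The fingers move at their own pace and stop on an object; "squeeze" is the grip in N (left out, the last holds). Time passes only in rows, so rows that repeat a pose let the fingers close. It gives the time, the measured TCP pose, the force, the opening and the grip force at its end, in the units of the state.
- robot.state(): the state, without advancing time (a new reading comes with each control period).
- camera(name): name is "scene" or "top" or "wrist"; returns the picture (420x560x3 uint8, red, green, blue); there is no depth.
- get_calibration(name): a dict with "intrinsics" (3x3 intrinsics, pixels), "k1" (the pictures are not rectified: a ray, as slopes to the right and down, at radius r is drawn at 1 + k1 r^2 times it, then the intrinsics apply), "rvec" (rotation vector, rad) and "tvec" (3), from world to camera coordinates, as OpenCV has them; the wrist camera has in their place "tool_from_camera" (4x4, takes a point from camera to tool coordinates, whose origin is the TCP and whose axes are the flange's). Camera axes: x right, y down, z forward; pixel columns grow to the right and rows downward; lengths in m; the calibration is good to about 2 mm. A picture is of the moment at which its call begins: read the wrist's pose just before it. get_calibration takes no time and is no camera call.
- robot.finish_job(): hands the job in; it is judged then, once.
The state is a dict: "clock": time; "q": joint angles; "joint_vel": joint speeds; "joint_torque": joint torques, N m; "position": TCP position; "tool_rot": TCP orientation; "force": force on the tool from outside, world axes, zero at the start; "torque": the same for the moment, N m; "opening": opening from 0.0 (shut) to 1.0 (fully open); "grasp_force": force on a finger pad.
Only numpy, scipy, OpenCV 4.12 (cv2) and the standard library are available. Lean on these libraries where they do the work, as an engineer would, in place of code of your own. Each camera call takes 0.05 s, during which the arm holds its last target. There are 200 camera calls.

### The job

Two thin strap templates lie flat on the black punching slab, too thin to be picked up there. Slide the red one along the slab towards the robot until 3 to 5 cm of its square end stick out over the slab's front edge, then pinch it by that end, lift it clear and lay it flat across both bars of the wooden drying rack, about centred and square to the bars, and let go. Leave the blue template where it lies.

Things in the scene. Friction and masses are not known exactly. Their poses are not given: they have to be found in the camera images.
- red_template: red metal strap template, flat plate 150 x 36 x 3 mm, about 50 g, loose on the slab. Origin: centre of the underside. x axis along the 150 mm: square end at x = -75 mm, towards the robot, rounded end at x = +75 mm; y across the 36 mm, z up. Smooth: it slides easily on the slab (friction about 0.3) and is dragged along by closed fingers that press on it from above with 5 N
- blue_template: blue painted strap template of the same shape, size and axes, loose on the slab beside the red one, about 32 mm between their edges; either may be on the left. To be left alone
- slab: black rubber-nylon punching slab, 176 x 126 x 26 mm, fixed on the table, its top 26 mm above the table. Origin: centre of the underside. Its y axis runs along the 176 mm and points away from the robot (the front edge, towards the robot, is at y = -88 mm), its x axis across the 126 mm, to the robot's right; z up
- rack: drying rack, fixed on the table: a wooden base 110 x 130 x 8 mm with two upright pale wooden bars, each 16 mm thick and 130 mm long, that run along the rack's y axis at x = -40 and x = +40 mm; the tops of the bars are 42 mm above the table. Origin: centre of the underside. x points away from the robot, y to its left. A template belongs across the bars, its length along the rack's x

How it is judged:
By the outcome, as a careful person would: the job done as asked, in the order asked, and still so for the second after the job is handed in, with the robot touching nothing.
It also fails if it takes over 48 s, if anything falls off the work surface, if the arm or the gripper's body presses on something with over 40 N, if the wrist force passes 120 N, or if a joint passes its speed limit or range.

## Working session

There is one attempt and no reset: what is moved stays moved. The work goes in short steps, Python scripts to look and compute and a tool call to move; the robot and the scene stay as the last step left them, time stands still between calls to the robot, and variables do not carry over. Pictures are saved under pics/ and viewed, at most 10 in all, crops included, and the job is handed in when it is done.

Besides the shell and the picture viewer there is one more tool, called after ">>>" as a command line: name --pt "numbers of a row" for each row, then --argument value for the rest. send_rows: Moves the arm, as the interface text tells. Shift numbers are shares of 0.2 m and turn numbers shares of pi/4 rad, none past 1 either way. Its arguments: {"type":"object","properties":{"moves":{"type":"array"},"jaw":{"type":"number"},"squeeze":{"type":"number"}},"required":["moves"]}

```bash
mkdir -p pics; cat > h.py <<'E'
import numpy as np, cv2
from scipy.spatial.transform import Rotation as R
from station import robot, camera, get_calibration
def pose(s=None):
    s=s or robot.state(); return np.array(s["position"]),R.from_rotvec(s["tool_rot"]).as_matrix()
def cam(name,pq=None):
    c=get_calibration(name);K=np.array(c["intrinsics"])
    if name=="wrist":
        p,Rm=pq; T=np.array(c["tool_from_camera"]); return K,c["k1"],Rm@T[:3,:3],p+Rm@T[:3,3]
    Rw=cv2.Rodrigues(np.array(c["rvec"],float))[0]; return K,c["k1"],Rw.T,-Rw.T@np.array(c["tvec"]).ravel()
def toplane(px,z,name,pq=None):
    K,k1,Rc,o=cam(name,pq); px=np.array(px,float).reshape(-1,1,2)
    n=cv2.undistortPoints(px,K,np.array([k1,0,0,0,0.])).reshape(-1,2)
    d=np.c_[n,np.ones(len(n))]@Rc.T
    return o+d*((z-o[2])/d[:,2])[:,None]
def save(im,f): cv2.imwrite("pics/"+f,im[:,:,::-1])
E
python3 - <<'E'
from h import *
s=robot.state();print(s)
p,Rm=pose();print(Rm.round(3))
a=camera("top");b=camera("scene");save(np.hstack([a]),"top0.png");save(b,"scene0.png")
for n in("top","scene"):print(cam(n)[3])
print(get_calibration("wrist"))
E
```

```text
{'clock': 0.0, 'q': array([ 1.35479871,  0.68998627, -0.19448839,  1.56635267,  0.15726782,
        0.9025045 , -0.21508106]), 'joint_vel': array([ 5.16654409e-04,  5.39742216e-05, -5.60799895e-04, -6.71008235e-04,
       -5.04486958e-04,  1.08288609e-03,  1.20036086e-05]), 'joint_torque': array([-2.88826741e-04, -5.39615750e+01, -1.26624160e+00, -1.58549309e+01,
        9.23176965e-03,  9.49225476e-03, -1.87975826e-05]), 'position': array([ 0.15438787, -0.60528651,  0.40387937]), 'tool_rot': array([-3.11529263e+00, -3.91234667e-01,  5.62628023e-04]), 'force': array([-0.9129776 ,  0.11266202,  0.10239156]), 'torque': array([-0.01096805,  0.0259074 ,  0.03856293]), 'grasp_force': 0.0, 'opening': 1.0006360906542204}
[[ 0.969  0.247 -0.001]
 [ 0.247 -0.969  0.002]
 [-0.    -0.002 -1.   ]]
[ 0.41961935 -0.04009361  0.8956986 ]
[-0.04521429 -0.44084432  0.46742238]
{'intrinsics': array([[340.14681947,   0.        , 279.41504673],
       [  0.        , 340.14681947, 208.28332502],
       [  0.        ,   0.        ,   1.        ]]), 'k1': -0.025087955002683886, 'tool_from_camera': array([[-4.15475669e-04, -9.54766663e-01, -2.97355757e-01,
         7.65940524e-02],
       [ 9.99999498e-01, -1.25671269e-04, -9.93721211e-04,
        -2.99719253e-04],
       [ 9.11402810e-04, -2.97356020e-01,  9.54766237e-01,
         3.09781659e-02],
       [ 0.00000000e+00,  0.00000000e+00,  0.00000000e+00,
         1.00000000e+00]])}
```

View pics/top0.png

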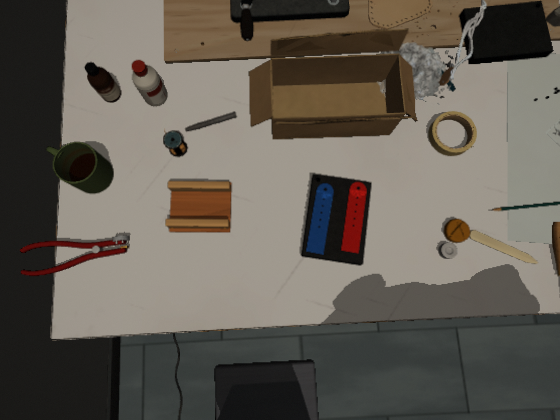

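View pics/scene0.png

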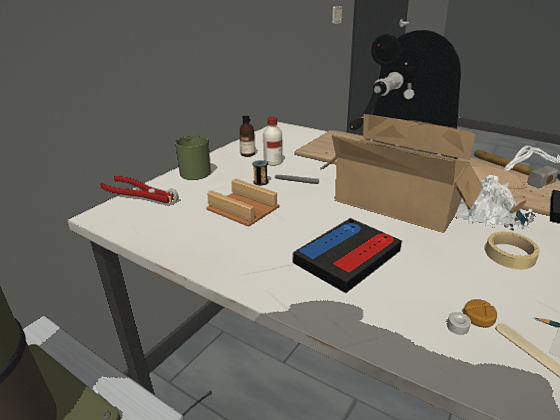

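The top view shows the robot below. The slab is at about (336,219), with the red strap on its right (355,217) and the blue on its left (320,217). The rack is at (199,206), and an open box stands behind the slab.

```bash
cat >> h.py <<'E'
def big(m):
    cs=cv2.findContours(m.astype(np.uint8),cv2.RETR_EXTERNAL,cv2.CHAIN_APPROX_NONE)[0]
    return max(cs,key=cv2.contourArea).reshape(-1,2)
def rect(c,z,name,pq=None):
    w=toplane(c,z,name,pq)[:,:2]; r=cv2.minAreaRect((w*1000).astype(np.float32))
    b=cv2.boxPoints(r)/1000; e=[b[1]-b[0],b[2]-b[1]]; l=max(e,key=np.linalg.norm); l=l*np.sign(l[0])
    return np.array(r[0])/1000,np.sort(r[1]),np.degrees(np.arctan2(l[1],l[0]))
def masks(a,roi):
    a=a.astype(int); r,g,b=a[...,0],a[...,1],a[...,2]; z=np.zeros(a.shape[:2],bool); x0,y0,x1,y1=roi; z[y0:y1,x0:x1]=1
    return (r>110)&(g<60)&(b<60)&z, (b>70)&(r<60)&(b>r+30)&z, (a.max(2)<60)&z
E
python3 - <<'E'
from h import *
a=cv2.imread("pics/top0.png")[:,:,::-1]
red,blue,dark=masks(a,(285,160,390,280))
print("red",rect(big(red),.029,"top"));print("blue",rect(big(blue),.029,"top"))
print("slab",rect(big(dark|red|blue),.026,"top"))
h=cv2.cvtColor(np.ascontiguousarray(a),cv2.COLOR_RGB2HSV).astype(int)
m=(h[...,1]>70)&(h[...,2]>60); z=np.zeros_like(m); z[165:245,150:245]=1
print("rack all",rect(big(m&z),.02,"top"))
bars=m&z&(h[...,2]>165)
n,l,st,ce=cv2.connectedComponentsWithStats(bars.astype(np.uint8))
for i in range(1,n):
    if st[i,4]>150: print("bar",st[i],rect(big(l==i),.042,"top"))
cv2.imwrite("pics/crop.png",np.hstack([cv2.resize(np.ascontiguousarray(a[165:245,150:245,::-1]),None,fx=4,fy=4),cv2.resize(np.ascontiguousarray(a[165:275,290:385,::-1]),None,fx=4,fy=3)[:320]]))
E
```

```text
red (array([ 0.56356769, -0.21990398]), array([ 32.7446022 , 145.39161682]), np.float32(-12.753409))
blue (array([ 0.56505011, -0.14886093]), array([ 34.61530304, 146.19598389]), np.float32(-13.716522))
slab (array([ 0.56220258, -0.18277664]), array([126.46694946, 176.35560608]), np.float32(-11.558569))
rack all (array([0.60443219, 0.10490138]), array([109.94029236, 136.304245  ]), np.float32(86.25214))
```

View pics/crop.png

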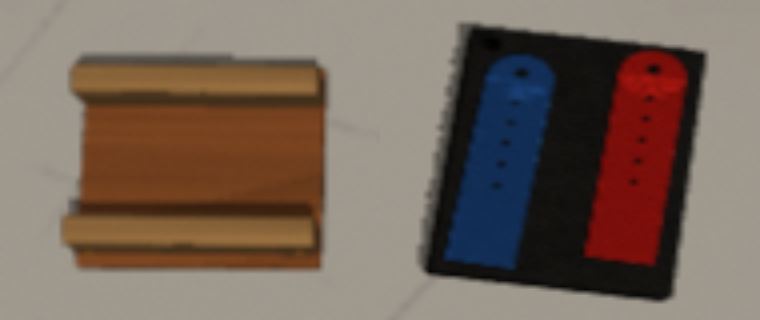

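The crop shows two pale bars across the brown base, at crop rows 80 and 230. The red strap is on the right half of the slab, with its square end inside the front edge.

```bash
cat >> h.py <<'E'
def bars(a,roi,name,pq=None,thr=95):
    a=a.astype(int); x0,y0,x1,y1=roi; z=np.zeros(a.shape[:2],bool); z[y0:y1,x0:x1]=1
    m=z&(a[...,1]>thr)&(a[...,0]-a[...,2]>45)
    n,l,st,ce=cv2.connectedComponentsWithStats(m.astype(np.uint8))
    for i in range(1,n):
        if st[i,4]>150: print("bar",st[i],rect(big(l==i),.042,name,pq))
def togo(x,y,z,yaw):
    """shift/turn shares from present pose to target TCP pose, tool down, x axis at yaw deg"""
    p,Rm=pose(); c,s=np.cos(np.radians(yaw)),np.sin(np.radians(yaw))
    T=np.array([[c,s,0],[s,-c,0],[0,0,-1.]])
    return (Rm.T@(np.array([x,y,z])-p)/.2).round(3),(R.from_matrix(Rm.T@T).as_rotvec()/(np.pi/4)).round(3)
E
python3 - <<'E'
from h import *
a=cv2.imread("pics/top0.png")[:,:,::-1]
print(a[184,199],a[205,199],a[222,199])
for t in(80,95,110): print(t);bars(a,(150,165,245,245),"top",None,t)
print(togo(.47,-.20,.40,-12))
E
```

```text
[136  99  57] [112  62  30] [137  99  57]
80
bar [168 181  61   8 389] (array([0.64572748, 0.10095193]), array([ 14.34182835, 125.30296326]), np.float32(85.92629))
bar [165 219  63   8 407] (array([0.56525635, 0.10609769]), array([ 13.16830444, 126.58695221]), np.float32(85.69358))
95
bar [168 182  61   6 291] (array([0.64510913, 0.10099612]), array([ 10.73024654, 125.12206268]), np.float32(87.01441))
bar [165 219  63   7 312] (array([0.56480804, 0.10617355]), array([ 12.38609409, 126.49462891]), np.float32(85.63574))
110
(array([ 2.03 , -1.573,  0.022]), array([-0.002,  0.001,  0.585]))
```

>>> send_rows --pt "0.25 -0.2 0 0 0 0" --pt "0.5 -0.39 0 0 0 0" --pt "0.75 -0.59 0 0 0 0" --pt "1 -0.78 0 0 0 0" --jaw -1

```text
clock: 0.6
position: [0.3083, -0.4061, 0.4045]
tool_rot: [-3.117, -0.391, -0.0]
force: [0.7, -0.3, 0.2]
opening: 0.139
grasp_force: 0.0
```

>>> send_rows --pt "0.25 -0.2 0 0 0 0.15" --pt "0.5 -0.39 0 0 0 0.3" --pt "0.75 -0.59 0 0 0 0.45" --pt "1 -0.79 0 0 0 0.58" --pt "1 -0.79 0 0 0 0.58" --pt "1 -0.79 0 0 0 0.58" --pt "1 -0.79 0 0 0 0.58"

```text
clock: 1.48
position: [0.4611, -0.207, 0.4045]
tool_rot: [3.124, -0.327, -0.002]
force: [0.0, -0.4, -0.0]
opening: -0.003
grasp_force: 0.0
```

```bash
python3 - <<'E'
from h import *
pq=pose();a=camera("wrist");t=camera("top");save(a,"w1.png");save(t,"top1.png");print(pq[0],robot.state()["clock"])
for im,n,q in((a,"wrist",pq),(t,"top",None)):
    roi=(0,0,560,420) if n=="wrist" else (285,160,390,280)
    red,blue,dark=masks(im,roi)
    try:
        print(n,"red",rect(big(red),.029,n,q));print("blue",rect(big(blue),.029,n,q))
        print("slab",rect(big(dark|red|blue),.026,n,q))
    except Exception as e: print(e)
E
```

```text
[ 0.46108566 -0.20696672  0.40454766] 1.575
wrist red (array([ 0.55790228, -0.21766458]), array([ 35.50164795, 135.67204285]), np.float32(-12.8731785))
blue (array([ 0.56536639, -0.14846956]), array([ 36.13833237, 148.28488159]), np.float32(-13.729262))
slab (array([ 0.25347961, -0.16265411]), array([247.78161621, 769.1262207 ]), np.float32(78.00726))
top red (array([ 0.56393176, -0.21987395]), array([ 35.80363083, 148.30995178]), np.float32(-12.740419))
blue (array([ 0.52545154, -0.13950505]), array([36.03347397, 67.85198212]), np.float32(-13.884324))
slab (array([ 0.54948511, -0.20945648]), array([181.71260071, 190.00210571]), np.float32(-11.621598))
```

View pics/w1.png

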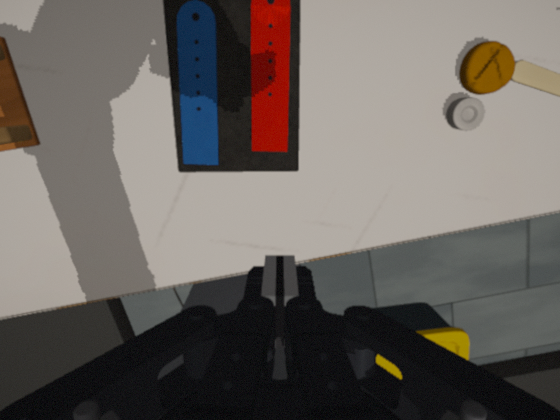

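The wrist view shows both square ends just inside the front edge: red at about (270,152), edge at row 170. The gripper is shut.

```bash
python3 - <<'E'
from h import *
pq=pose()
e=toplane([[270,152]],.029,"wrist",pq)[0];f=toplane([[270,170.5]],.026,"wrist",pq)[0]
u=np.array([np.cos(np.radians(-11.6)),np.sin(np.radians(-11.6))]);print(e,f,(e-f)[:2]@u)
print("top edge dist",(np.array([.5639,-.2199])-[.5622,-.1828])@u-.075+.088)
print(togo(.569,-.221,.207,-12.6))
E
```

```text
[ 0.49096258 -0.20292627  0.029     ] [ 0.47192092 -0.19863679  0.026     ] 0.019515251222131394
top edge dist 0.0221252687988341
(array([ 0.542, -0.044,  0.988]), array([0.001, 0.001, 0.014]))
```

>>> send_rows --pt "0.3 -0.02 0.2 0 0 0.01" --pt "0.54 -0.04 0.5 0 0 0.01" --pt "0.54 -0.04 0.75 0 0 0.01" --pt "0.54 -0.04 0.9 0 0 0.01" --pt "0.54 -0.04 0.98 0 0 0.01" --pt "0.54 -0.04 0.98 0 0 0.01" --pt "0.54 -0.04 0.98 0 0 0.01" --pt "0.54 -0.04 0.98 0 0 0.01"

```text
clock: 2.58
position: [0.5701, -0.2199, 0.2105]
tool_rot: [3.123, -0.335, 0.005]
force: [-0.7, 0.2, 0.5]
opening: -0.001
grasp_force: 0.0
```

>>> send_rows --pt "0 0 0.01 0 0 0" --pt "0 0 0.02 0 0 0" --pt "0 0 0.02 0 0 0" --pt "0 0 0.02 0 0 0"

```text
clock: 3.08
position: [0.5696, -0.2195, 0.2046]
tool_rot: [3.124, -0.335, -0.0]
force: [-0.1, 0.1, 0.7]
opening: -0.001
grasp_force: 0.0
```

>>> send_rows --pt "0 0 0.005 0 0 0" --pt "0 0 0.01 0 0 0" --pt "0 0 0.01 0 0 0" --pt "0 0 0.01 0 0 0"

```text
clock: 3.58
position: [0.5696, -0.2196, 0.2027]
tool_rot: [3.124, -0.335, 0.0]
force: [-0.6, -0.3, 0.3]
opening: 0.001
grasp_force: 0.0
```

>>> send_rows --pt "0 0 0.005 0 0 0" --pt "0 0 0.005 0 0 0" --pt "0 0 0.005 0 0 0"

```text
clock: 3.95
position: [0.5696, -0.2196, 0.2021]
tool_rot: [3.124, -0.335, 0.001]
force: [-1.0, 0.6, 4.9]
opening: -0.003
grasp_force: 2.5
```

>>> send_rows --pt "0 0 0.002 0 0 0" --pt "-0.02 0 0.002 0 0 0" --pt "-0.05 0 0.002 0 0 0" --pt "-0.08 0 0.002 0 0 0" --pt "-0.11 0 0.002 0 0 0" --pt "-0.13 0 0.002 0 0 0" --pt "-0.15 0 0.002 0 0 0" --pt "-0.15 0 0.002 0 0 0"

```text
clock: 4.95
position: [0.5408, -0.2134, 0.202]
tool_rot: [3.123, -0.335, 0.004]
force: [1.0, 0.2, 6.9]
opening: -0.002
grasp_force: 3.6
```

```bash
python3 - <<'E'
from h import *
pq=pose();a=camera("wrist");b=camera("scene");save(a,"w2.png");save(b,"s2.png");print(robot.state()["force"],robot.state()["clock"])
red=masks(a,(0,0,560,420))[0]; c=big(red); print("wrist",c.min(0),c.max(0))
E
```

```text
[1.03158209 0.27551325 7.05570882] 5.05
wrist [242 119] [326 300]
```

View pics/w2.png

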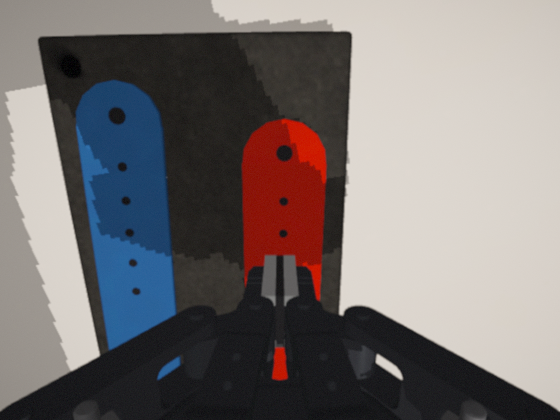

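The strap is sliding: its rounded end is now at (284,119), well back from the slab's far edge at row 34.

```bash
cat >> h.py <<'E'
u=np.array([np.cos(np.radians(-11.6)),np.sin(np.radians(-11.6))])
E
python3 - <<'E'
from h import *
pq=pose();t=toplane([[284,119]],.029,"wrist",pq)[0];f=toplane([[284,34]],.026,"wrist",pq)[0]
d=(f-t)[:2]@u; print(t,f,"gap far",d,"overhang",d+.150-.176)
print((t[:2]-[.5622,-.1828])@u, -(t[:2]-[.5622,-.1828])@u+.075-.013)
E
```

```text
[ 0.609438   -0.22959687  0.029     ] [ 0.64069754 -0.23630682  0.026     ] gap far 0.031970294848342726 overhang 0.0059702948483427165
0.05568299652951227 0.006317003470487725
```

>>> send_rows --pt "-0.02 0 0 0 0 0" --pt "-0.05 0 0 0 0 0" --pt "-0.08 0 0 0 0 0" --pt "-0.11 0 0 0 0 0" --pt "-0.14 0 0 0 0 0" --pt "-0.16 0 0 0 0 0" --pt "-0.175 0 0 0 0 0" --pt "-0.175 0 0 0 0 0"

```text
clock: 6.05
position: [0.5068, -0.2061, 0.202]
tool_rot: [3.123, -0.335, 0.005]
force: [1.7, -0.7, 7.2]
opening: -0.004
grasp_force: 3.7
```

```bash
python3 - <<'E'
from h import *
pq=pose();a=camera("wrist");save(a,"w3.png");print(robot.state()["force"])
c=big(masks(a,(0,0,560,420))[0]); i=c[c[:,1]==c[:,1].min()].mean(0); print(i)
t=toplane([i],.029,"wrist",pq)[0]; print("overhang", -(t[:2]-[.5622,-.1828])@u+.150-.088)
g=a[:,int(i[0])].astype(int).sum(1); print(np.where(np.diff(g[:int(i[1])])<-120)[0])
E
```

```text
[ 1.52979819 -0.13997961  7.73704403]
[284. 119.]
overhang 0.0410739197859529
[]
```

>>> send_rows --pt "0 0 -0.02 0 0 0" --pt "0 0 -0.15 0 0 0" --pt "-0.2 0 -0.4 0 0 0" --pt "-0.5 0 -0.6 0 0 0" --pt "-0.65 0 -0.7 0 0 0" --pt "-0.65 0 -0.7 0 0 0" --pt "-0.65 0 -0.7 0 0 0" --pt "-0.65 0 -0.7 0 0 0"

```text
clock: 7.1
position: [0.38, -0.1783, 0.3407]
tool_rot: [-3.124, 0.334, -0.0]
force: [0.5, 0.8, 0.4]
opening: 0.0
grasp_force: 0.0
```

```bash
python3 - <<'E'
from h import *
pq=pose();a=camera("wrist");save(a,"w4.png");s=camera("scene");save(s,"s4.png");t=camera("top");print(pq[0],robot.state()["clock"])
for im,n,q,roi in((a,"wrist",pq,(0,0,560,420)),(t,"top",None,(285,160,390,320))):
    red,blue,dark=masks(im,roi)
    print(n,"red",rect(big(red),.029,n,q),"blue",rect(big(blue),.029,n,q))
E
```

```text
[ 0.37996687 -0.17833037  0.3406606 ] 7.25
wrist red (array([ 0.47778482, -0.20018491]), array([35.75444412, 97.00010681]), np.float32(-12.877957)) blue (array([ 0.51693036, -0.13671854]), array([34.8670845 , 48.04338837]), np.float32(-13.532191))
top red (array([ 0.50146982, -0.20719652]), array([ 34.58843613, 146.34422302]), np.float32(-12.525946)) blue (array([ 0.59116302, -0.15926128]), array([33.64459991, 89.78740692]), np.float32(-4.6415625))
```

View pics/w4.png

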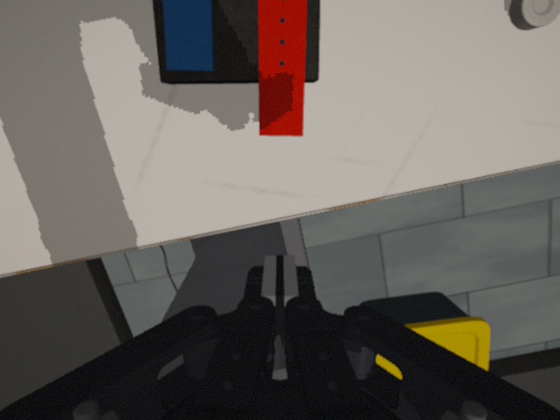

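The red square end sticks out past the front edge, with the end at row 135 and the edge at row 81.

```bash
python3 - <<'E'
from h import *
pq=pose()
e=toplane([[281,135.5]],.029,"wrist",pq)[0];f=toplane([[281,81]],.026,"wrist",pq)[0]
print(e,f,"overhang",(f-e)[:2]@u)
print(togo(.4412,-.1926,.183,-12.7))
E
```

```text
[ 0.42879395 -0.18940707  0.029     ] [ 0.46970441 -0.19823593  0.026     ] overhang 0.04185015971858508
(array([0.317, 0.005, 0.788]), array([-0.   ,  0.001,  0.011]))
```

>>> send_rows --pt "0.1 0 0.1 0 0 0.01" --pt "0.2 0 0.2 0 0 0.01" --pt "0.3 0 0.3 0 0 0.01" --pt "0.315 0.005 0.4 0 0 0.01" --pt "0.315 0.005 0.4 0 0 0.01" --pt "0.315 0.005 0.4 0 0 0.01" --jaw 0.45

```text
clock: 8.0
position: [0.4402, -0.1925, 0.2615]
tool_rot: [3.122, -0.347, -0.001]
force: [-0.1, -0.6, 0.5]
opening: 0.722
grasp_force: 0.0
```

>>> send_rows --pt "0 0 0.1 0 0 0" --pt "0 0 0.2 0 0 0" --pt "0 0 0.28 0 0 0" --pt "0 0 0.34 0 0 0" --pt "0 0 0.38 0 0 0" --pt "0 0 0.385 0 0 0" --pt "0 0 0.385 0 0 0" --pt "0 0 0.385 0 0 0"

```text
clock: 9.0
position: [0.4405, -0.1926, 0.1847]
tool_rot: [3.122, -0.347, 0.001]
force: [-0.3, -0.6, -0.3]
opening: 0.722
grasp_force: 0.0
```

```bash
python3 - <<'E'
from h import *
s=robot.state();print(s["position"],s["opening"],s["force"],togo(.4412,-.1926,.183,-12.7))
save(camera("scene")[180:330,250:450].repeat(3,0).repeat(3,1),"s5.png")
E
```

```text
[ 0.44047974 -0.19264995  0.18468036] 0.7221732750624281 [-0.25685781 -0.55209673 -0.28135886] (array([ 0.003, -0.001,  0.008]), array([ 0.   , -0.001,  0.   ]))
```

View pics/s5.png

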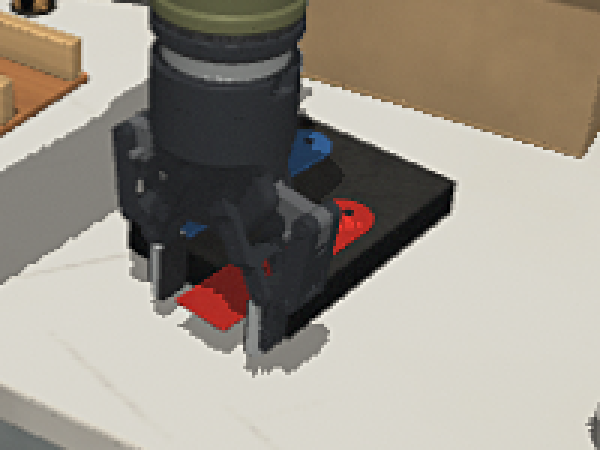

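The open fingers straddle the red end in front of the slab. I'll close them.

>>> send_rows --pt "0 0 0 0 0 0" --pt "0 0 0 0 0 0" --pt "0 0 0 0 0 0" --pt "0 0 0 0 0 0" --pt "0 0 0 0 0 0" --pt "0 0 0 0 0 0" --jaw -1 --squeeze 60

```text
clock: 9.8
position: [0.4404, -0.1926, 0.1843]
tool_rot: [3.122, -0.347, 0.0]
force: [0.3, -0.9, 2.6]
opening: 0.395
grasp_force: 59.4
```

>>> send_rows --pt "0 0 -0.03 0 0 0" --pt "0 0 -0.07 0 0 0" --pt "0 0 -0.15 0 0 0" --pt "0 0 -0.25 0 0 0" --pt "0 0 -0.35 0 0 0" --pt "0 0 -0.45 0 0 0" --pt "0 0 -0.5 0 0 0" --pt "0 0 -0.5 0 0 0"

```text
clock: 10.8
position: [0.4404, -0.1926, 0.2852]
tool_rot: [3.122, -0.347, 0.003]
force: [-0.2, -0.3, -0.5]
opening: 0.389
grasp_force: 59.6
```

```bash
python3 - <<'E'
from h import *
s=robot.state();print(s["position"],s["opening"],s["force"],s["grasp_force"])
pq=pose();a=camera("wrist");b=camera("scene");save(np.vstack([a[:260,100:460],b[120:330,200:560]]),"s6.png")
E
```

```text
[ 0.44044677 -0.19263945  0.28515032] 0.38903204136125086 [-0.1666485  -0.33871351 -0.48226706] 59.60697412490845
```

View pics/s6.png

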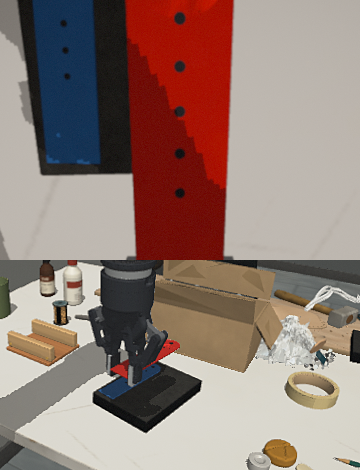

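The strap is held in the jaws, lifted off the slab, and the blue one is undisturbed. Next I check its tilt from its apparent width.

```bash
cat > tilt.py <<'E'
from h import *
def tilt():
    pq=pose();a=camera("wrist");K,k1,Rc,o=cam("wrist",pq);T=np.array(get_calibration("wrist")["tool_from_camera"])
    hsv=cv2.cvtColor(a,cv2.COLOR_RGB2HSV); m=((hsv[...,0]<8)|(hsv[...,0]>172))&(hsv[...,1]>190)&(hsv[...,2]>60); P=[]
    for r in range(5,235,5):
        x=np.where(m[r,200:380])[0]+200.
        if len(x)<40: continue
        px=np.array([[[x.min()-.5,r]],[[x.max()+.5,r]]]); n=cv2.undistortPoints(px,K,np.array([k1,0,0,0,0.])).reshape(-1,2)
        d=np.c_[n,np.ones(2)]@T[:3,:3].T; s=.036/np.linalg.norm(d[1]-d[0]); P.append((T[:3,3]+s*d.mean(0)))
    P=np.array(P); kz=np.polyfit(P[:,0],P[:,2],1); ky=np.polyfit(P[:,0],P[:,1],1)
    print(len(P),"x range",P[:,0].min(),P[:,0].max(),"z at 0",kz[1],"pitch deg (+ = droops)",np.degrees(np.arctan(kz[0])),"std",np.std(P[:,2]-np.polyval(kz,P[:,0])),"y0",ky[1],"yaw",np.degrees(np.arctan(ky[0])))
tilt()
E
python3 tilt.py; python3 -c "
from h import *
x=np.radians(-4); c=np.array([.6055,.1035]); g=c-(.063+.002)*np.array([np.cos(x),np.sin(x)]); print(g,togo(*g,.285,-4))"
```

```text
46 x range 0.026495304514972055 0.10764553132226887 z at 0 0.1622587236160086 pitch deg (+ = droops) -1.9327433144458 std 0.0007470768453839112 y0 -0.0006480564731406133 yaw -0.2045289563736712
[0.54065834 0.10803417] (array([ 0.16 , -1.576, -0.006]), array([-0.   ,  0.001, -0.193]))
```

>>> send_rows --pt "0.01 -0.05 0 0 0 0" --pt "0.02 -0.17 0 0 0 -0.02" --pt "0.03 -0.3 0 0 0 -0.04" --pt "0.05 -0.45 0 0 0 -0.07" --pt "0.07 -0.6 0 0 0 -0.1" --pt "0.08 -0.75 0 0 0 -0.1" --pt "0.09 -0.9 0 0 0 -0.1" --pt "0.1 -1 0 0 0 -0.1"

```text
clock: 11.95
position: [0.504, 0.0008, 0.2837]
tool_rot: [-3.133, 0.22, 0.001]
force: [-0.5, 0.1, -0.3]
opening: 0.398
grasp_force: 59.6
```

```bash
python3 -c "
from h import *
print(togo(.5407,.1080,.255,-4))"
```

```text
(array([ 0.107, -0.556,  0.144]), array([-0.001,  0.001, -0.09 ]))
```

>>> send_rows --pt "0.04 -0.14 0 0 0 -0.03" --pt "0.06 -0.27 0 0 0 -0.06" --pt "0.08 -0.38 0.03 0 0 -0.08" --pt "0.1 -0.46 0.06 0 0 -0.09" --pt "0.1 -0.51 0.1 0 0 -0.09" --pt "0.1 -0.52 0.12 0 0 -0.09" --pt "0.1 -0.52 0.12 0 0 -0.09" --pt "0.1 -0.52 0.12 0 0 -0.09" --pt "0.1 -0.52 0.12 0 0 -0.09"

```text
clock: 13.08
position: [0.5385, 0.0976, 0.2606]
tool_rot: [3.139, -0.115, 0.001]
force: [0.3, -0.5, 0.1]
opening: 0.396
grasp_force: 59.6
```

```bash
python3 - <<'E'
from h import *
exec(open("tilt.py").read().replace("from h import *",""))
print(robot.state()["clock"],togo(.5407,.1080,.203,-4))
pq=pose();a=camera("wrist");b=camera("scene")
save(np.vstack([a[:300,80:480],b[130:280,120:320].repeat(2,0).repeat(2,1)]),"s7.png")
t=camera("top"); bars(t,(150,165,245,245),"top",None,80)
m=masks(t,(150,150,260,290))[0]; print(rect(big(m),.1,"top"))
E
```

```text
46 x range 0.026589497314647804 0.10832852940775504 z at 0 0.1599393248025232 pitch deg (+ = droops) -0.8136411269661405 std 0.0012175522623063 y0 -0.0006246806539285721 yaw 0.03855893388489609
13.125 (array([ 0.007, -0.052,  0.288]), array([ 0.   , -0.001, -0.004]))
bar [208 181  22   8 169] (array([0.6428963 , 0.05840014]), array([15.02637291, 43.97465134]), np.float32(87.01158))
(array([0.63487506, 0.08539764]), array([23.44654465, 80.93241882]), np.float32(-0.95842427))
```

View pics/s7.png

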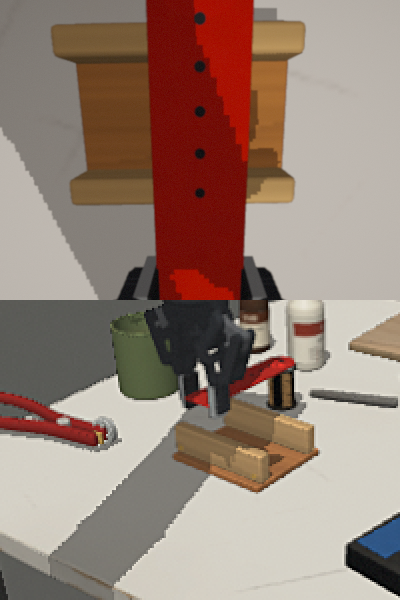

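The strap hangs level over the rack. Both bars are visible, with the outer top edges at about rows 23 (far) and 204 (near) and the fingers clear in front of the near bar. I'll check the rack pose from these edges.

```bash
python3 - <<'E'
from h import *
pq=pose();w=toplane([[150,204],[374,202],[132,24],[384,22]],.042,"wrist",pq)[:,:2];print(w)
n=w[:2].mean(0);f=w[2:].mean(0);print("centre",(n+f)/2,"depth",np.linalg.norm(f-n),"widths",np.linalg.norm(w[0]-w[1]),np.linalg.norm(w[2]-w[3]))
d=w[0]-w[1]+w[2]-w[3];print("x yaw",np.degrees(np.arctan2(d[1],d[0]))-90,np.degrees(np.arctan2(*(f-n)[::-1])))
E
```

```text
[[0.56451805 0.171774  ]
 [0.55634361 0.04291882]
 [0.6579971  0.16385331]
 [0.64953009 0.03849172]]
centre [0.60709721 0.10425946] depth 0.09353673847722412 widths 0.12911420307371693 0.1256471995703237
x yaw -3.745333292271013 -3.7845609016844515
```

>>> send_rows --pt "0.01 -0.05 0.03 0 0 0" --pt "0.01 -0.055 0.09 0 0 0" --pt "0.01 -0.055 0.15 0 0 0" --pt "0.01 -0.055 0.2 0 0 0" --pt "0.01 -0.055 0.24 0 0 0" --pt "0.01 -0.055 0.265 0 0 0" --pt "0.01 -0.055 0.265 0 0 0" --pt "0.01 -0.055 0.265 0 0 0"

```text
clock: 14.28
position: [0.5413, 0.109, 0.2076]
tool_rot: [-3.139, 0.114, -0.001]
force: [0.1, -1.0, -0.9]
opening: 0.396
grasp_force: 59.6
```

>>> send_rows --pt "0 0 0.01 0 0 0" --pt "0 0 0.015 0 0 0" --pt "0 0 0.02 0 0 0" --pt "0 0 0.02 0 0 0" --pt "0 0 0.02 0 0 0"

```text
clock: 14.9
position: [0.5412, 0.109, 0.2033]
tool_rot: [3.139, -0.113, 0.0]
force: [0.2, -0.3, -0.2]
opening: 0.395
grasp_force: 59.6
```

>>> send_rows --pt "0 0 0.005 0 0 0" --pt "0 0 0.008 0 0 0" --pt "0 0 0.008 0 0 0" --pt "0 0 0.008 0 0 0"

```text
clock: 15.4
position: [0.5412, 0.1091, 0.2017]
tool_rot: [3.139, -0.113, -0.0]
force: [0.3, -0.3, -0.4]
opening: 0.398
grasp_force: 59.6
```

>>> send_rows --pt "0 0 0.005 0 0 0" --pt "0 0 0.005 0 0 0" --pt "0 0 0.005 0 0 0"

```text
clock: 15.78
position: [0.5412, 0.109, 0.2011]
tool_rot: [-3.14, 0.113, -0.001]
force: [-1.9, -0.2, 5.5]
opening: 0.396
grasp_force: 60.0
```

>>> send_rows --pt "0 0 -0.002 0 0 0" --pt "0 0 -0.002 0 0 0" --pt "0 0 -0.002 0 0 0" --pt "0 0 -0.002 0 0 0" --jaw 0.4

```text
clock: 16.27
position: [0.5412, 0.1091, 0.2009]
tool_rot: [3.139, -0.113, -0.0]
force: [0.9, 0.4, -0.6]
opening: 0.703
grasp_force: 0.0
```

>>> send_rows --pt "0 0 -0.03 0 0 0" --pt "0 0 -0.1 0 0 0" --pt "0 0 -0.2 0 0 0" --pt "0 0 -0.35 0 0 0" --pt "-0.2 0 -0.55 0 0 0" --pt "-0.5 0 -0.7 0 0 0" --pt "-0.7 0 -0.8 0 0 0" --pt "-0.7 0 -0.8 0 0 0" --pt "-0.7 0 -0.8 0 0 0" --pt "-0.7 0 -0.8 0 0 0"

```text
clock: 17.52
position: [0.4027, 0.1192, 0.3609]
tool_rot: [-3.139, 0.115, -0.002]
force: [-0.0, 0.4, -1.3]
opening: 0.699
grasp_force: 0.0
```

```bash
python3 - <<'E'
from h import *
pq=pose();a=camera("wrist");b=camera("scene");t=camera("top");print(robot.state()["clock"])
save(np.vstack([a[:240,80:480],b[130:280,150:350].repeat(2,0).repeat(2,1)]),"s8.png")
for im,n,q,roi in((a,"wrist",pq,(0,0,560,300)),(t,"top",None,(150,150,260,290))):
    r,ms,y=rect(big(masks(im,roi)[0]),.045,n,q); d=r-[.606,.104]; v=np.radians(-3.9); print(n,r,ms,y,"offset along/across",d@[np.cos(v),np.sin(v)],d@[-np.sin(v),np.cos(v)])
print("blue",rect(big(masks(t,(285,160,390,280))[1]),.029,"top"))
E
```

```text
17.675
wrist [0.54124054 0.1093723 ] [22.47389412 36.03243256] 85.78025 offset along/across -0.06497489408730517 0.0009552249216119059
top [0.60417761 0.10400787] [ 38.35883331 147.3891449 ] -5.006323 offset along/across -0.001818703074338959 -0.00011609492655719397
blue (array([ 0.56442542, -0.14922568]), array([ 35.84453964, 148.039505  ]), np.float32(-13.8446665))
```

View pics/s8.png

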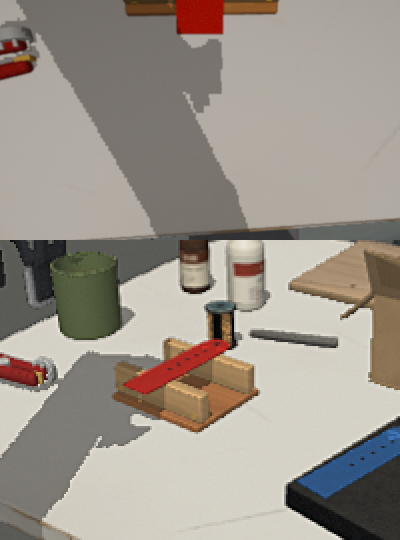

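The red strap lies flat across both bars, about 2 mm off centre and about 1° off square. The blue one is where it was, and the gripper is clear.

```bash
python3 -c "
from station import robot
print(robot.finish_job())"
```

```text
the job is handed in; nothing more can be done
None
```

The job is handed in: I slid the red template out to about 4 cm of overhang, pinched it by its square end and laid it flat across both rack bars, within about 2 mm of centre and 1° of square; the blue template was not moved, and it took about 18 s of the 48 s.

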